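# Morning kits on the entry console

## Robot

A 6-joint arm with a two-finger parallel gripper is mounted at the origin on the work surface. World frame = base frame: x ahead of the robot, y to its left, z up, the work surface at z = 0. Lengths are in m, angles in rad, forces in N, time in s.
With the tool pointing down it reaches from about 0.375 to 0.9 m from the base axis. Payload 3.1 kg.
Tool frame: the origin (TCP) lies midway between the tips of the shut fingers; the grasp point (between the pads) lies 19 mm behind it; z points along the fingers, y is the line along which they close (so a half turn about z gives the same grasp; the last joint's range is limited). The gripper opens to 85 mm and grips with 20 to 120 N. Pads are 22 mm wide; open, the fingers measure 114 mm over their backs; the gripper's body (76 mm by 85 mm) begins 54 mm behind the grasp point. The pads swing forward as they close: fully open they stand 13 mm farther back than shut.
Start: joints at [-1.417, 0.527, 1.433, -0, 1.181, -0.178], TCP at [0.204, -0.591, 0.202] pointing down, gripper open.
Joint ranges: [-3.08, 3.08], [-0.75, 2.2], [0.22, 2.44], [-1.43, 4.57], [0, 2.65], [-2.85, 2.85]. Speed limits (rad/s): [2.79, 2.79, 3.14, 3.14, 3.14, 3.14].

## Interface

Orientations are given as a rotation vector (axis times angle).
In Python, from workcell import bot gives the robot as it stands.
- The arm moves only by the shell command python3 -m inch 'ROWS'. ROWS is JSON, a list of rows, each a list of 5 numbers: the shift along the world's x, y, z in m, then the turn about the world's z in degrees, then the finger opening in m, from 0 to 0.0854. A call has 1 to 12 rows; each row shifts and turns the commanded pose from where the row before left it; what a row does not reach is not made up. A row lasts 1/12 s, in which the tool goes at most 41.7 mm and 7.16 degrees, less where a joint would pass 70% of its speed; a pose out of reach is approached as far as the arm can. A call is refused whole if a number of a shift passes 0.0417 or a number of a turn 7.16, either way. A call with a gripper value outside its range is refused whole. The fingers move at their own pace and stop on an object; the grip force is fixed at half the most. Time passes only in rows, so rows that do not move let the fingers close. It gives the time, the measured TCP pose, the force, the opening and the grip force at its end, in the units of the state.
- bot.state(): the state, without advancing time (a new reading comes with each control period).
- bot.camera(name): name is "scene" or "top" or "wrist"; returns (picture, depth): 400x640x3 uint8, red, green, blue; 400x640 float32, m along the optical axis (not along the pixel's ray), 0 where there is no reading.
- bot.calibration(name): a dict with "mtx" (3x3 intrinsics, pixels), "rvec" (rotation vector, rad) and "tvec" (3), from world to camera coordinates, as OpenCV has them. Camera axes: x right, y down, z forward; pixel columns grow to the right and rows downward; lengths in m; the calibration is good to about 2 mm. The wrist camera is an equidistant fisheye: a pixel r from the principal point sees the ray r / f radians off the axis. A picture is of the moment at which its call begins: read the wrist's pose just before it. calibration takes no time and is no camera call; for the wrist camera it gives the pose at the moment of the call.
- bot.sign_off(): hands the job in; it is judged then, once.
The state is a dict: "time_s": time; "joint_positions": joint angles; "joint_velocities": joint speeds; "joint_torque": joint torques, N m; "ee_pos": TCP position; "orientation": TCP orientation; "force": force on the tool from outside, world axes, zero at the start; "ft_torque": the same for the moment, N m; "opening": opening from 0.0 (shut) to 1.0 (fully open); "grasp_force": force on a finger pad.
Only numpy, scipy, OpenCV 4.12 (cv2) and the standard library are available. Lean on these libraries where they do the work, as an engineer would, in place of code of your own. Each camera call takes 0.05 s, during which the arm holds its last target. There are 200 camera calls.

## Task

Make up the two morning kits from the things on the console. In the long wooden tray, lay the large pass flat lengthwise, shingle the small pass onto it in line (about a third of the small pass resting on the large one, its other end down on the tray floor), and put the car fob flat on the free tray floor, clear of both passes. On the square cork mat, put the lunchbox and the clip badge flat next to each other; keep the lunchbox level all the time, and do not disturb the key bowl, the tealight holder or the shoehorn.

Things in the scene. Friction and masses are not known exactly. Their poses are not given: they have to be found in the camera images.
- tray: Target, immovable: long shallow wooden tray, 250 x 136 mm outside, 12 mm high, floor 5 mm thick, walls 5 mm thick (inside 240 x 126 mm, 7 mm deep). Origin at the centre of its underside, on the console top; x along its length, z up.
- mat: Target, immovable: square flat cork mat, 180 x 180 x 6 mm, no rim. Origin at the centre of its underside, on the console top; sides along x and y, z up.
- large_pass: Large rigid pass in a black frame with a white paper face, no clip, 90 x 56 x 8 mm, 50 g: the largest of the three flat things. Origin at the centre of its underside; x along the 90 mm length, z up out of its face. Starts lying flat on the console.
- small_pass: Small rigid pass in a black frame with a white paper face, no clip, 64 x 42 x 8 mm, 50 g. Origin at the centre of its underside; x along the 64 mm length, z up out of its face. Starts lying flat on the console. With its centre 53 to 60 mm from the centre of the large pass along their common length, it tips by itself into the leaning, shingled rest when released on top.
- badge: Clip badge: rigid black-framed card with white paper face, 76 x 50 x 8 mm, 50 g, told from the passes by a steel clip block on its face (12 x 22 mm, 10 mm above the face, 30 mm from the centre towards +x). Origin at the centre of its underside; x along the 76 mm length, z up out of its face. Starts lying flat on the console, clip up.
- fob: Car fob: black rounded block 64 x 36 x 14 mm, about 70 g, two grey buttons on top, a small steel ring reaching 12 mm beyond its -x end. Origin at the centre of the block's underside; x along the 64 mm length, z up. Starts lying flat on the console.
- lunchbox: Grey plastic lunchbox, closed, 112 x 60 x 46 mm (body below the lid 58 mm wide, up to 34 mm high), white latch clips on its two short ends reaching 3 mm out, 0.18 to 0.35 kg. Origin at the centre of its underside; x along the 112 mm length, z up. Starts standing level on the console.
- key_bowl: Bystander: blue-grey stoneware bowl, 110 mm across, 45 mm high, loose, beyond the stock. Origin at the centre of its underside, z up.
- tealight: Bystander: amber glass tealight holder, 66 mm across, 50 mm high, loose. Origin at the centre of its underside, z up.
- shoehorn: Bystander: flat steel shoehorn, about 165 mm long, handle 14 mm and blade 34 mm wide, up to 6 mm thick, lying loose. Origin under its middle; x along its length towards the blade, z up.
Not all that is in view belongs to the job. What is shaped like the fob but red is not meant.

How it is judged:
At the end, for the whole second after the job is handed in: In the tray: large pass flat and lengthwise; small pass on it, leaning 0.06 to 0.3 rad, centres 43 to 68 mm apart, in line within 18 mm and 0.3 rad; fob flat on the floor, touching neither. On the mat: badge and lunchbox flat, centres within 68 mm of its centre along each side. All at rest (x of large_pass in the frame of tray between -0.085 and 0.085 m and y of large_pass in the frame of tray between -0.04 and 0.04 m and z of large_pass in the frame of tray between 0.002 and 0.009 m and angle between each of large_pass, fob, badge, lunchbox's own z axis and vertical below 0.06 rad and angle between the x axis of large_pass and the x axis of tray, either way round below 0.3 rad and x of small_pass in the frame of tray between -0.1 and 0.1 m and y of small_pass in the frame of tray between -0.05 and 0.05 m and z of small_pass in the frame of tray between 0.002 and 0.016 m and angle between small_pass's own z axis and vertical between 0.06 and 0.3 rad and angle between the x axis of small_pass and the x axis of large_pass, either way round below 0.3 rad and y of small_pass in the frame of large_pass between -0.018 and 0.018 m and horizontal distance between small_pass and large_pass between 0.043 and 0.068 m and contact force between small_pass and large_pass above 0.02 N and x of fob in the frame of tray between -0.105 and 0.105 m and y of fob in the frame of tray between -0.055 and 0.055 m and z of fob in the frame of tray between 0.002 and 0.009 m and contact force between fob and large_pass below 0.01 N and contact force between fob and small_pass below 0.01 N and x of badge in the frame of mat between -0.068 and 0.068 m and y of badge in the frame of mat between -0.068 and 0.068 m and z of badge in the frame of mat between 0.003 and 0.01 m and x of lunchbox in the frame of mat between -0.068 and 0.068 m and y of lunchbox in the frame of mat between -0.068 and 0.068 m and z of lunchbox in the frame of mat between 0.003 and 0.01 m and linear speed of each of large_pass, small_pass, fob, badge, lunchbox below 0.02 m/s and angular speed of each of large_pass, small_pass, fob, badge, lunchbox below 0.2 rad/s).
It fails at once if the key bowl is moved more than 20 mm (distance of key_bowl from where it was at the start of the episode above 0.02 m).
It fails at once if the tealight holder is moved more than 20 mm (distance of tealight from where it was at the start of the episode above 0.02 m).
It fails at once if the shoehorn is moved more than 20 mm (distance of shoehorn from where it was at the start of the episode above 0.02 m).
It fails at once if the lunchbox is tipped more than 0.5 rad (angle between lunchbox's own z axis and vertical above 0.5 rad).
It also fails if it takes over 120 s, if anything falls off the work surface, if the arm or the gripper's body presses on something with over 40 N, if the wrist force passes 120 N, or if a joint passes its speed limit or range.

## Working session

There is one attempt and no reset: what is moved stays moved. The work goes in short steps, Python scripts to look and compute and a shell command to move; the robot and the scene stay as the last step left them, time stands still between calls to the robot, and variables do not carry over. Pictures are saved under pics/ and viewed, at most 14 in all, crops included, and the job is handed in when it is done.

```bash
mkdir -p pics; ls
cat > h.py <<'E'
import numpy as np, cv2
from workcell import bot
def snap(n,f):
    p,d=bot.camera(n); cv2.imwrite('pics/'+f+'.png',p[:,:,::-1]); np.save('pics/'+f+'.npy',d); return p,d
def cal(n):
    c=bot.calibration(n); R=cv2.Rodrigues(np.array(c['rvec'],float))[0]; return np.array(c['mtx'],float),R,np.array(c['tvec'],float).ravel()
def world(n,uv,depth):  # pinhole
    K,R,t=cal(n); uv=np.atleast_2d(uv).astype(float); u=np.c_[uv,np.ones(len(uv))]@np.linalg.inv(K).T
    return (u*np.asarray(depth).reshape(-1,1)-t)@R
def onplane(n,uv,z):
    K,R,t=cal(n); uv=np.atleast_2d(uv).astype(float); r=(np.c_[uv,np.ones(len(uv))]@np.linalg.inv(K).T)@R
    o=-R.T@t; return o+r*((z-o[2])/r[:,2])[:,None]
E
python3 - <<'E'
from h import *
for n in('top','scene'):
    snap(n,n+'0'); K,R,t=cal(n); print(n,K[0,0],-R.T@t)
s=bot.state(); print(s['time_s'],s['ee_pos'],s['orientation'],s['opening'])
E
```

```text
pics
top 372.9181518976266 [ 0.43641567 -0.02698436  1.00660779]
scene 470.2800280903511 [1.38117874 0.40955109 0.88331294]
0.1 [ 0.20351369 -0.59019766  0.2008247 ] [-3.09653351e+00 -5.18431748e-01 -9.44254085e-05] 0.999513836546801
```

View pics/top0.png

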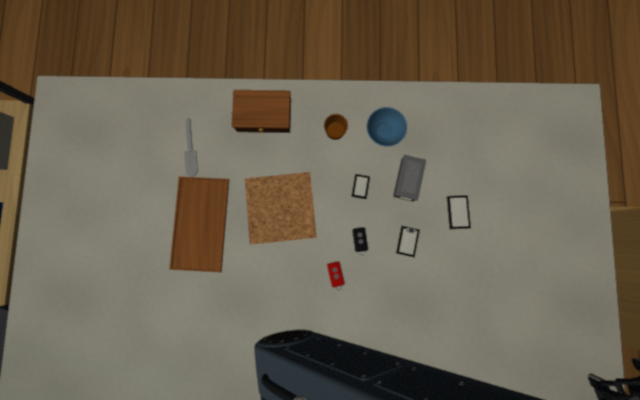

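View pics/scene0.png

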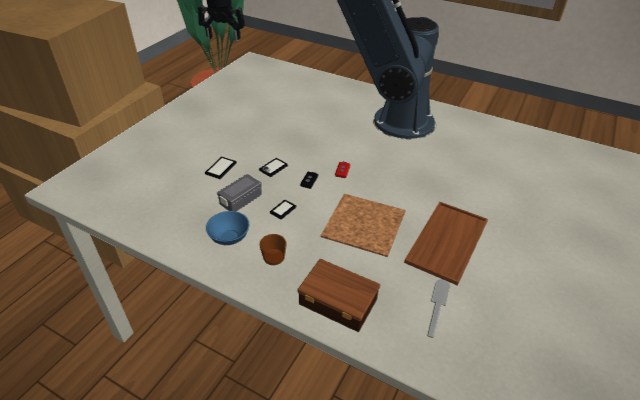

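The top view shows: large pass (458,212), badge with its clip at the upper edge (408,241), small pass (361,186), fob (360,240, ring down), lunchbox (409,178), mat (281,208), tray (200,224) and the red decoy (336,274). The scene view shows the same things; the box at the back is not part of the job.

```bash
cat > meas.py <<'E'
from h import *
def meas(cam,img,dep,rois,ztop):
    K,R,t=cal(cam); out={}
    for k,(x0,y0,x1,y1) in rois.items():
        c=img[y0:y1,x0:x1].astype(float); bg=np.median(np.r_[c[0],c[-1],c[:,0],c[:,-1]],axis=0)
        m=(np.abs(c-bg).max(2)>28).astype(np.uint8)
        n,l,st,_=cv2.connectedComponentsWithStats(m)
        i=1+np.argmax(st[1:,4]); p=np.argwhere(l==i)[:,::-1]+[x0,y0]
        W=onplane(cam,p,ztop[k])
        h=cv2.convexHull(W[:,:2].astype(np.float32)*1000)
        (cx,cy),(a,b),th=cv2.minAreaRect(h)
        if a<b: a,b,th=b,a,th+90
        th=(th+90)%180-90
        cc=np.round(p.mean(0)).astype(int); pp=cv2.convexHull(p.astype(np.int32))
        mm=np.zeros(dep.shape,np.uint8); cv2.fillConvexPoly(mm,pp,1); mm=cv2.erode(mm,np.ones((5,5)))
        vv,uu=np.nonzero(mm); d=dep[vv,uu]; ok=d>0
        Z=world(cam,np.c_[uu,vv][ok],d[ok])[:,2] if ok.any() else [0]
        out[k]=(cx,cy,th); print(k,'c mm',round(cx),round(cy),'long',round(a),'short',round(b),'yaw',round(th,1),'z med',np.round(np.median(Z)*1000,1),'p95',np.round(np.percentile(Z,95)*1000,1))
    return out
E
python3 - <<'E'
from meas import *
z=dict(large=.008,badge=.008,small=.008,fob=.014,lunch=.046,mat=.006,tray=.012)
r=dict(large=(436,186,482,238),badge=(390,218,430,264),small=(346,166,378,206),fob=(344,220,376,258),lunch=(384,148,434,208),mat=(236,164,325,252),tray=(160,172,236,278),shoe=(176,112,206,177))
z['shoe']=.004
meas('top',cv2.imread('pics/top0.png'),np.load('pics/top0.npy'),r,z)
print('scene')
r2=dict(large=(200,150,240,184),badge=(255,154,290,182),small=(266,194,300,224),fob=(297,168,322,190),lunch=(212,170,268,212),mat=(315,188,410,260),tray=(400,196,492,284))
meas('scene',cv2.imread('pics/scene0.png'),np.load('pics/scene0.npy'),r2,z)
E
```

```text
large c mm 528 -387 long 91 short 59 yaw 3.5 z med 8.1 p95 11.0
badge c mm 448 -250 long 77 short 52 yaw -11.5 z med 8.2 p95 17.4
small c mm 593 -125 long 65 short 43 yaw -8.7 z med 8.3 p95 11.2
fob c mm 450 -123 long 65 short 37 yaw 8.6 z med 13.6 p95 16.5
lunch c mm 611 -248 long 118 short 65 yaw -12.8 z med 46.1 p95 49.0
mat c mm 532 92 long 180 short 180 yaw -83.1 z med 5.9 p95 8.8
tray c mm 486 304 long 252 short 140 yaw -1.8 z med 5.1 p95 10.1
shoe c mm 734 348 long 84 short 5 yaw 7.9 z med 0.0 p95 0.0
scene
large c mm 532 -384 long 99 short 62 yaw 3.6 z med 6.9 p95 10.2
badge c mm 452 -247 long 84 short 58 yaw -11.7 z med 7.8 p95 17.3
small c mm 597 -121 long 71 short 48 yaw -9.5 z med 7.2 p95 10.5
fob c mm 457 -119 long 77 short 40 yaw 7.5 z med 12.7 p95 15.8
lunch c mm 637 -236 long 148 short 98 yaw -12.6 z med 43.1 p95 47.7
mat c mm 535 93 long 187 short 182 yaw 6.8 z med 5.3 p95 8.2
tray c mm 500 307 long 281 short 138 yaw -1.8 z med 4.5 p95 8.6
```

```bash
python3 -m inch '[[0.0324,0.0203,-0.01,-1.55,0.072],[0.0324,0.0203,-0.01,-1.55,0.072],[0.0324,0.0203,-0.01,-1.55,0.072],[0.0324,0.0203,-0.01,-1.55,0.072],[0.0324,0.0203,-0.01,-1.55,0.072],[0.0324,0.0203,-0.01,-1.55,0.072],[0.0324,0.0203,-0.01,-1.55,0.072],[0.0324,0.0203,-0.01,-1.55,0.072],[0.0324,0.0203,-0.01,-1.55,0.072],[0.0324,0.0203,-0.01,-1.55,0.072],[0,0,0,0,0.072],[0,0,0,0,0.072]]'
python3 - <<'E'
from h import *
snap('wrist','w1'); print(bot.calibration('wrist')); print(bot.state()['orientation'])
E
```

```text
time_s: 1.1
ee_pos: [0.5286, -0.3855, 0.1003]
orientation: [-3.138, -0.103, 0.003]
force: [-0.8, 0.3, 0.5]
opening: 0.843
grasp_force: 0.0
{'mtx': array([[309.70691629,   0.        , 318.66773968],
       [  0.        , 309.70691629, 205.50981689],
       [  0.        ,   0.        ,   1.        ]]), 'rvec': array([-2.14100618,  2.0096662 ,  0.26871424]), 'tvec': array([-0.42048477,  0.47820899,  0.41307517])}
[-3.13915058e+00 -1.00031659e-01  2.44187826e-03]
```

View pics/w1.png

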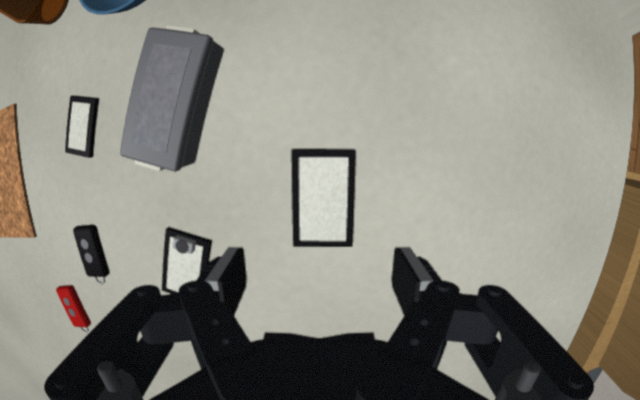

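The large pass (323,198) sits centred between the fingers (240..400). I measure it through the fisheye model.

```bash
cat >> h.py <<'E'
_pin=onplane
def onplane(n,uv,z):
    if n!='wrist': return _pin(n,uv,z)
    K,R,t=cal(n); q=(np.atleast_2d(uv).astype(float)-K[:2,2])/K[0,0]; th=np.linalg.norm(q,axis=1,keepdims=True)+1e-9
    r=np.c_[q/th*np.sin(th),np.cos(th)]@R; o=-R.T@t; return o+r*((z-o[2])/r[:,2])[:,None]
E
python3 - <<'E'
from meas import *
r=dict(large=(280,136,366,256),small=(58,85,106,168),fob=(70,216,112,282))
meas('wrist',cv2.imread('pics/w1.png'),np.load('pics/w1.npy'),r,dict(large=.008,small=.008,fob=.014))
E
```

```text
large c mm 529 -392 long 91 short 57 yaw 3.4 z med 8.9 p95 10.0
small c mm 595 -131 long 65 short 49 yaw -9.4 z med 13.5 p95 16.1
fob c mm 452 -133 long 71 short 45 yaw 8.5 z med 10.8 p95 12.9
```

```bash
python3 -m inch '[[0,-0.004,-0.025,0,0.07],[0,0,-0.035,0,0.07],[0,0,-0.03,0,0.07],[0,0,-0.006,0,0.07],[0,0,0,0,0.07],[0,0,0,0,0.07]]'
```

```text
time_s: 1.65
ee_pos: [0.5273, -0.3933, 0.0066]
orientation: [3.139, 0.094, 0.001]
force: [-0.2, -0.4, 0.3]
opening: 0.819
grasp_force: 0.0
```

```bash
python3 -m inch '[[0,0,-0.003,0,0.07],[0,0,0,0,0.07]]'
```

```text
time_s: 1.82
ee_pos: [0.5284, -0.3933, 0.0046]
orientation: [3.137, 0.095, 0.004]
force: [-0.2, -0.0, 0.7]
opening: 0.819
grasp_force: 0.0
```

```bash
python3 -m inch '[[0,0,-0.003,0,0.062],[0,0,0,0,0.062],[0,0,-0.002,0,0.062],[0,0,0,0,0.062]]'
```

```text
time_s: 2.15
ee_pos: [0.5276, -0.3917, -0.0023]
orientation: [3.14, 0.097, -0.0]
force: [-0.4, 1.3, -0.2]
opening: 0.732
grasp_force: 0.0
```

```bash
python3 -m inch '[[0,0,-0.002,0,0.062],[0,0,0,0,0.062]]'
```

```text
time_s: 2.32
ee_pos: [0.5275, -0.3917, -0.0046]
orientation: [-3.14, -0.096, 0.001]
force: [-0.5, 0.4, -0.4]
opening: 0.725
grasp_force: 0.0
```

```bash
python3 -m inch '[[0,0,0,0,0.045],[0,0,0,0,0.045],[0,0,0,0,0.045],[0,0,0,0,0.045]]'
```

```text
time_s: 2.65
ee_pos: [0.5277, -0.3919, -0.0043]
orientation: [3.14, 0.096, 0.0]
force: [-1.6, 0.7, 0.1]
opening: 0.53
grasp_force: 0.0
```

Run:
```python
from h import *
p,d=snap('wrist','w2'); cv2.imwrite('pics/w2c.png',p[120:400,140:500,::-1])
```

```text
(no output)
```

View pics/w2c.png

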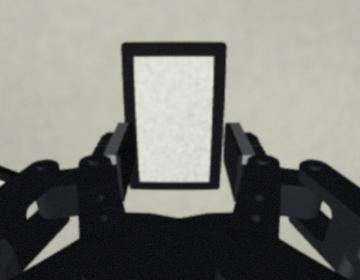

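Crop: the pass (122-226, rows 42-188) is beneath the pads, so the fingers closed above it. I measure the fingertip height from depth.

```bash
cat >> h.py <<'E'
def wcloud(d):
    K,R,t=cal('wrist'); v,u=np.nonzero(d>0); q=(np.c_[u,v]-K[:2,2])/K[0,0]; th=np.linalg.norm(q,axis=1,keepdims=True)+1e-9
    r=np.c_[q/th*np.tan(th),np.ones(len(u))]; return u,v,(r*d[v,u][:,None]-t)@R
E
python3 - <<'E'
from h import *
d=np.load('pics/w2.npy'); u,v,P=wcloud(d)
for y in (250,270,290,305,315):
    for a,b in((236,270),(362,400)):
        m=(v==y)&(u>=a)&(u<=b); print(y,[(int(i),*np.round(p*1000).astype(int)) for i,p in zip(u[m][::5],P[m][::5])])
E
```

```text
250 [(236, np.int64(519), np.int64(-343), np.int64(0)), (241, np.int64(519), np.int64(-346), np.int64(-1)), (246, np.int64(519), np.int64(-350), np.int64(0)), (251, np.int64(519), np.int64(-353), np.int64(-1)), (256, np.int64(538), np.int64(-364), np.int64(41)), (261, np.int64(539), np.int64(-366), np.int64(41)), (266, np.int64(539), np.int64(-369), np.int64(41))]
250 [(362, np.int64(527), np.int64(-418), np.int64(7)), (367, np.int64(539), np.int64(-415), np.int64(36)), (372, np.int64(541), np.int64(-416), np.int64(41)), (377, np.int64(542), np.int64(-418), np.int64(42)), (382, np.int64(542), np.int64(-421), np.int64(42)), (387, np.int64(525), np.int64(-434), np.int64(0)), (392, np.int64(525), np.int64(-437), np.int64(1)), (397, np.int64(525), np.int64(-440), np.int64(0))]
270 [(236, np.int64(534), np.int64(-358), np.int64(54)), (241, np.int64(533), np.int64(-359), np.int64(52)), (246, np.int64(538), np.int64(-364), np.int64(61)), (251, np.int64(538), np.int64(-366), np.int64(61)), (256, np.int64(538), np.int64(-368), np.int64(60)), (261, np.int64(539), np.int64(-370), np.int64(61)),
[... 2142 characters left out ...]
1), np.int64(99)), (246, np.int64(544), np.int64(-372), np.int64(99)), (251, np.int64(545), np.int64(-373), np.int64(99)), (256, np.int64(545), np.int64(-375), np.int64(100)), (261, np.int64(520), np.int64(-370), np.int64(65)), (267, np.int64(474), np.int64(-362), np.int64(1))]
315 [(362, np.int64(477), np.int64(-425), np.int64(0)), (367, np.int64(477), np.int64(-428), np.int64(0)), (372, np.int64(520), np.int64(-416), np.int64(61)), (377, np.int64(547), np.int64(-408), np.int64(99)), (382, np.int64(547), np.int64(-409), np.int64(99)), (387, np.int64(547), np.int64(-410), np.int64(100)), (392, np.int64(547), np.int64(-412), np.int64(100)), (397, np.int64(547), np.int64(-413), np.int64(100))]
```

Run:
```python
from h import *
d=np.load('pics/w2.npy'); u,v,P=wcloud(d)*1 if False else wcloud(d); P=P*1000
m=(P[:,2]>11)&(P[:,2]<60)&(np.abs(P[:,0]-528)<14)&(np.abs(P[:,1]+392)<50)
for s in(1,-1):
    q=P[m&(s*(P[:,1]+392)>0)]; q=q[np.argsort(q[:,2])]; print(np.round(q[:8]).astype(int).tolist())
```

```text
[[528, -370, 27], [527, -370, 28], [528, -371, 28], [527, -371, 28], [526, -371, 28], [525, -371, 28], [524, -371, 29], [525, -371, 29]]
[[530, -415, 27], [530, -415, 28], [531, -415, 28], [530, -416, 28], [530, -416, 28], [539, -415, 28], [528, -415, 28], [526, -415, 28]]
```

Run:
```python
from h import *
from scipy.spatial.transform import Rotation as Ro
s=bot.state(); K,R,t=cal('wrist'); T=Ro.from_rotvec(s['orientation']).as_matrix()
o=-R.T@t; print('cam in tool',T.T@(o-s['ee_pos']), 'cam world',o,'z axis',R[2])
for f in('w1','w2'):
    d=np.load(f'pics/{f}.npy'); v,u=np.nonzero(d>0); q=(np.c_[u,v]-K[:2,2])/K[0,0]; th=np.linalg.norm(q,axis=1,keepdims=True)+1e-9
    P=((np.c_[q/th*np.tan(th),np.ones(len(u))]*d[v,u][:,None]-t)@R-s['ee_pos'])@T*1000
    m=(np.abs(P[:,0])<14)&(np.abs(P[:,1])<55)&(P[:,2]<(60 if f=='w1' else -14))
    for sg in(1,-1):
        q=P[m&(sg*P[:,1]>0)]; q=q[np.argsort(-q[:,2])]; print(f,np.round(q[:4]).astype(int).tolist())
```

```text
cam in tool [ 0.06738652  0.00101034 -0.17223269] cam world [ 0.59495253 -0.38878564  0.16796797] z axis [-0.26024843 -0.01630154 -0.96540407]
w1 [[2, 37, -37], [2, 37, -38], [1, 38, -38], [0, 37, -38]]
w1 [[1, -35, -38], [1, -35, -38], [8, -35, -38], [2, -35, -38]]
w2 [[-2, 14, -14], [-4, 3, -14], [-13, 8, -14], [-10, 18, -14]]
w2 [[9, -6, -14], [-10, -18, -14], [6, -13, -14], [-2, -17, -14]]
```

Depth says the tips stand about 30 mm behind the reported TCP. I reopen and go down with force checks.

```bash
python3 -m inch '[[0,0,0,0,0.066],[0,0,0,0,0.066],[0,0,0,0,0.066],[0,0,-0.004,0,0.066],[0,0,-0.004,0,0.066],[0,0,0,0,0.066],[0,0,0,0,0.066]]'
python3 - <<'E'
from h import *
d=snap('wrist','w3')[1]; u,v,P=wcloud(d); P=P*1000
m=(P[:,2]>11)&(P[:,2]<60)&(np.abs(P[:,0]-528)<14)&(np.abs(P[:,1]+392)<50)
print(np.sort(P[m][:,2])[:10]); print(bot.state()['ee_pos'],bot.state()['force'])
E
```

```text
time_s: 3.28
ee_pos: [0.5273, -0.3915, -0.0129]
orientation: [-3.139, -0.096, 0.001]
force: [-0.4, -0.7, -0.7]
opening: 0.773
grasp_force: 0.0
[22.69051307 23.44971332 23.51093503 23.57715991 23.65859376 23.70885042
 23.76592047 23.82701028 23.85918394 23.94060763]
[ 0.52742321 -0.39170541 -0.0126886 ] [ 0.10813465 -0.45421564  0.06166116]
```

```bash
python3 -m inch '[[0,0,-0.008,0,0.066],[0,0,-0.006,0,0.066],[0,0,-0.003,0,0.066],[0,0,0,0,0.066],[0,0,0,0,0.066]]'
```

```text
time_s: 3.75
ee_pos: [0.5274, -0.3916, -0.0299]
orientation: [-3.139, -0.096, 0.001]
force: [-0.0, -0.3, -0.6]
opening: 0.777
grasp_force: 0.0
```

```bash
python3 -m inch '[[0,0,-0.002,0,0.062],[0,0,0,0,0.062],[0,0,0,0,0.062]]'
```

```text
time_s: 4.0
ee_pos: [0.5277, -0.3919, -0.0312]
orientation: [3.14, 0.096, 0.0]
force: [-0.1, -0.3, 0.1]
opening: 0.727
grasp_force: 0.0
```

```bash
python3 -m inch '[[0,0,-0.002,0,0.062],[0,0,0,0,0.062]]'
```

```text
time_s: 4.17
ee_pos: [0.5276, -0.3918, -0.0334]
orientation: [-3.14, -0.096, 0.0]
force: [-0.7, 1.1, 0.8]
opening: 0.729
grasp_force: 0.0
```

```bash
python3 -m inch '[[0,0,0,0,0.045],[0,0,0,0,0.045],[0,0,0,0,0.045],[0,0,0,0,0.045]]'
```

```text
time_s: 4.5
ee_pos: [0.528, -0.3922, -0.0328]
orientation: [3.139, 0.096, 0.001]
force: [0.8, -0.3, 4.1]
opening: 0.632
grasp_force: 63.5
```

```bash
python3 -m inch '[[0,0,0.02,0,0.045],[0,0,0.04,0,0.045],[0,0.01,0.04,0,0.045],[0,0.04,0,0,0.045],[0,0.04,0,0,0.045],[0,0.04,0,0,0.045],[0,0.04,0,0,0.045],[0,0.04,0,0,0.045],[0,0.04,0,0,0.045],[0,0.04,0,0,0.045],[0,0.04,0,0,0.045],[0,0.04,0,0,0.045]]'; python3 -m inch '[[-0.002,0.04,0,-0.5,0.045],[-0.002,0.04,0,-0.5,0.045],[-0.002,0.04,0,-0.5,0.045],[-0.002,0.04,0,-0.5,0.045],[-0.003,0.04,0,-0.5,0.045],[-0.003,0.04,0,-0.5,0.045],[-0.003,0.04,0,-0.5,0.045],[-0.003,0.03,0,-0.8,0.045],[-0.002,0.01,0,-1,0.045],[0,0,0,0,0.045],[0,0,0,0,0.045]]'
```

```text
time_s: 5.5
ee_pos: [0.5271, -0.0201, 0.0665]
orientation: [-3.14, -0.096, 0.001]
force: [-0.0, 0.4, -0.4]
opening: 0.631
grasp_force: 63.4
time_s: 6.42
ee_pos: [0.5049, 0.2983, 0.0663]
orientation: [3.14, -0.045, -0.001]
force: [0.2, -0.7, -0.4]
opening: 0.634
grasp_force: 63.4
```

```bash
python3 -m inch '[[0.001,0,-0.035,0,0.045],[0,0,-0.035,0,0.045],[0,0,-0.019,0,0.045],[0,0,-0.004,0,0.045],[0,0,0,0,0.045]]'
```

```text
time_s: 6.83
ee_pos: [0.506, 0.2958, -0.0272]
orientation: [3.14, -0.052, -0.005]
force: [0.2, -0.6, -0.0]
opening: 0.634
grasp_force: 64.8
```

```bash
python3 -m inch '[[0,0,-0.001,0,0.045],[0,0,0,0,0.064],[0,0,0,0,0.064],[0,0,0,0,0.064],[0,0,0.01,0,0.068],[0,0,0.03,0,0.068],[0,0,0.04,0,0.068],[0,-0.04,0.01,0,0.06],[0,-0.04,0,0,0.06],[0,-0.04,0,0,0.06]]'
python3 - <<'E'
from h import *
p,d=snap('top','t1'); cv2.imwrite('pics/t1c.png',cv2.resize(p[150:300,140:340,::-1],(800,600)))
E
```

```text
time_s: 7.67
ee_pos: [0.5078, 0.1779, 0.0652]
orientation: [-3.141, 0.044, -0.008]
force: [0.4, -0.2, 0.1]
opening: 0.707
grasp_force: 0.0
```

View pics/t1c.png

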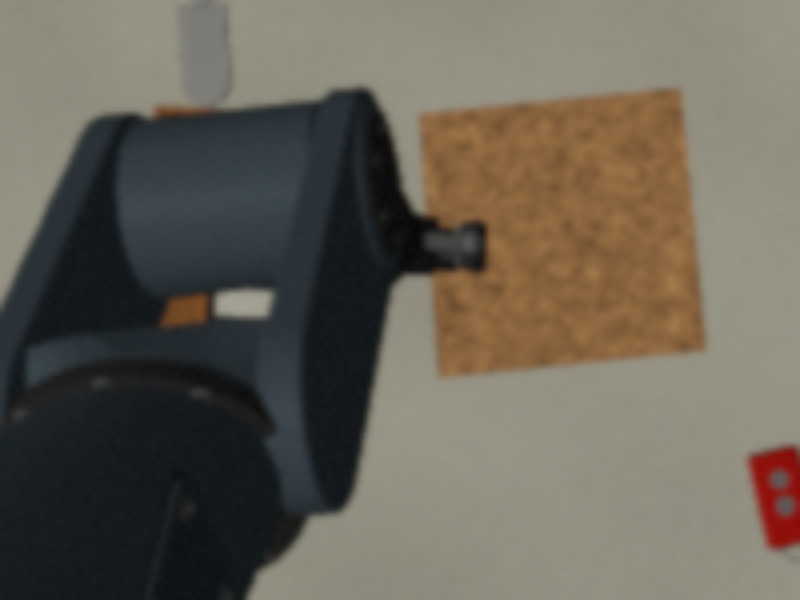

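The arm hides the tray here (large pass just seen at 245,303). I go on to the small pass and look at the tray from there.

```bash
python3 -m inch '[[0.0111,-0.0386,0,-0.9,0.058],[0.0111,-0.0386,0,-0.9,0.058],[0.0111,-0.0386,0,-0.9,0.058],[0.0111,-0.0386,0,-0.9,0.058],[0.0111,-0.0386,0,-0.9,0.058],[0.0111,-0.0386,0,-0.9,0.058],[0.0111,-0.0386,0,-0.9,0.058],[0.0111,-0.0386,0,-0.9,0.058],[0,0,0,0,0.058],[0,0,0,0,0.058]]'
python3 - <<'E'
from meas import *
p,d=snap('top','t2'); meas('top',p,d,dict(tray=(160,172,236,278)),dict(tray=.012))
# large pass: white paper inside the tray
g=p[180:270,175:228].min(2); m=(g>120).astype(np.uint8); q=np.argwhere(m)[:,::-1]+[175,180]; W=onplane('top',q,.013)
print(len(q),cv2.minAreaRect((W[:,:2]*1000).astype(np.float32)))
p,d=snap('wrist','w4')
E
```

```text
time_s: 8.55
ee_pos: [0.5964, -0.1334, 0.0635]
orientation: [3.131, -0.252, 0.003]
force: [-0.8, 0.8, -0.7]
opening: 0.681
grasp_force: 0.0
tray c mm 559 315 long 208 short 130 yaw -89.0 z med 761.3 p95 768.8
0 ((0.0, 0.0), (0.0, 0.0), 0.0)
```

View pics/w4.png

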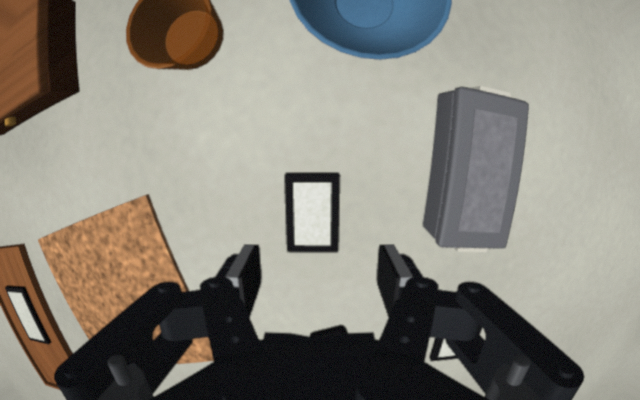

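The small pass (312,212) is centred between the fingers; the large pass lies in the tray at far left (27,312). I measure both.

Run:
```python
from meas import *
meas('wrist',cv2.imread('pics/w4.png'),np.load('pics/w4.npy'),dict(small=(275,160,352,262)),dict(small=.008))
p,d=snap('scene','s2'); cv2.imwrite('pics/s2c.png',cv2.resize(p[180:300,380:540,::-1],(800,600)))
```

```text
small c mm 595 -125 long 64 short 43 yaw -8.9 z med 8.0 p95 9.1
```

View pics/s2c.png

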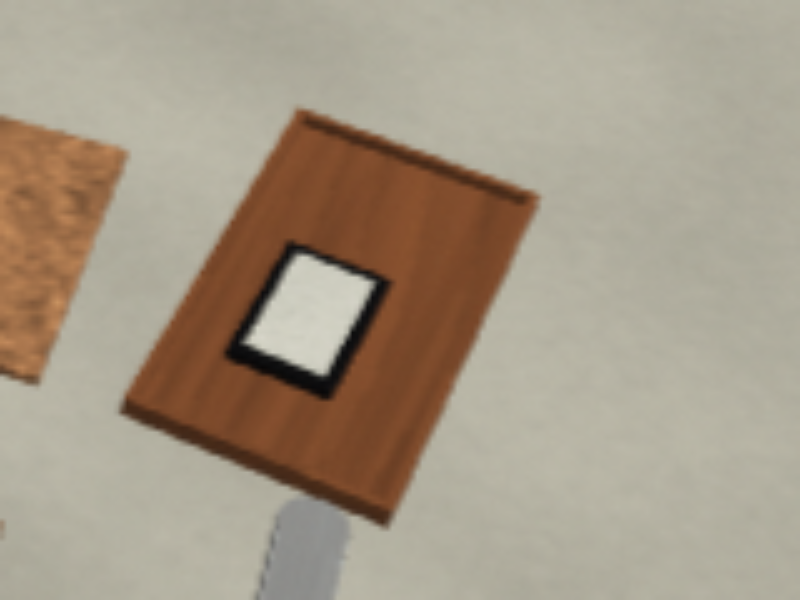

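The tray rim is at crop (300,110),(540,197),(388,515),(122,402); the large pass's paper at (297,250),(377,285),(325,378),(241,345), flat and lengthwise.

Run:
```python
from h import *
f=lambda q,z:(onplane('scene',np.array(q)/5+[380,180]-.4,z)[:,:2]*1000).round(1)
for q,z in(([(297,250),(377,285),(325,378),(241,345)],.013),([(300,110),(540,197),(388,515),(122,402)],.012)):
    W=f(q,z); print(W.tolist(),W.mean(0), np.degrees(np.arctan2(*(W[3]-W[0])[::-1])))
```

```text
[[468.4, 277.5], [472.6, 321.4], [547.5, 317.4], [546.9, 274.0]] [508.85  297.575] -2.5528981471717573
[[360.3, 244.5], [364.3, 378.7], [614.8, 369.0], [610.6, 235.3]] [487.5   306.875] -2.10500992521576
```

```bash
python3 -m inch '[[0.002,0.004,-0.035,0,0.054],[0.001,0.003,-0.035,0,0.054],[0,0,-0.016,0,0.054],[0,0,-0.003,0,0.052],[0,0,0,0,0.052],[0,0,-0.002,0,0.052],[0,0,0,0,0.052]]'
```

```text
time_s: 9.28
ee_pos: [0.5995, -0.1235, -0.0269]
orientation: [3.131, -0.245, 0.004]
force: [-0.2, -0.4, -0.7]
opening: 0.61
grasp_force: 0.0
```

```bash
python3 -m inch '[[0,0,-0.001,0,0.03],[0,0,0,0,0.03],[0,0,0,0,0.03],[0,0,0,0,0.03]]'
```

```text
time_s: 9.62
ee_pos: [0.5998, -0.124, -0.0271]
orientation: [3.131, -0.246, 0.005]
force: [-0.1, 0.7, 5.6]
opening: 0.464
grasp_force: 59.7
```

```bash
python3 -m inch '[[0,0,0.02,0,0.03],[0,0,0.04,0,0.03],[0,0.0,0.03,0,0.03],[-0.0028,0.038,0,0.7,0.03],[-0.0028,0.038,0,0.7,0.03],[-0.0028,0.038,0,0.7,0.03],[-0.0028,0.038,0,0.7,0.03],[-0.0028,0.038,0,0.7,0.03],[-0.0028,0.038,0,0.7,0.03],[-0.0028,0.038,0,0.7,0.03],[-0.0028,0.038,0,0.7,0.03],[-0.0028,0.038,0,0.7,0.03]]'; python3 -m inch '[[-0.0028,0.038,0,0.7,0.03],[-0.0028,0.038,0,0,0.03],[0,0,0,0,0.03],[0,0,0,0,0.03],[0,0,0,0,0.03]]'
python3 - <<'E'
from meas import *
p,d=snap('wrist','w5')
E
```

```text
time_s: 10.62
ee_pos: [0.5732, 0.2201, 0.0619]
orientation: [-3.14, 0.073, -0.003]
force: [0.8, -0.6, -1.2]
opening: 0.462
grasp_force: 60.7
time_s: 11.03
ee_pos: [0.5675, 0.2941, 0.0613]
orientation: [3.141, -0.053, 0.001]
force: [-0.5, 0.3, -1.1]
opening: 0.462
grasp_force: 60.7
```

View pics/w5.png

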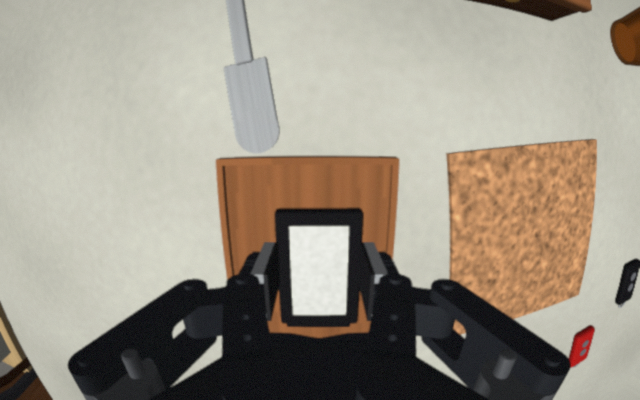

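The held small pass spans rows 210-325, columns 276-362, level; the large pass below is hidden. I compute its centre at the held height.

Run:
```python
from h import *
W=onplane('wrist',[(319,210),(318,325),(290,226),(349,226),(349,316),(290,316)],.0964)*1000; print(W.round(1)[:,:2].tolist(), W[:2].mean(0), W[2:].mean(0))
```

```text
[[596.0, 291.2], [531.1, 294.1], [588.7, 305.1], [587.7, 277.5], [536.4, 277.3], [537.6, 308.8]] [563.54799908 292.67017697  96.4       ] [562.58817838 292.1786462   96.4       ]
```

```bash
python3 -m inch '[[0.001,0.002,-0.035,0,0.03],[0,0,-0.027,0,0.03],[0,0,-0.01,0,0.03],[0,0,0,0,0.03],[0,0,0,0,0.03]]'
```

```text
time_s: 11.5
ee_pos: [0.5691, 0.2951, -0.0111]
orientation: [3.141, -0.058, -0.0]
force: [-0.6, -0.0, 0.2]
opening: 0.457
grasp_force: 60.8
```

```bash
python3 -m inch '[[0,0,-0.002,0,0.03],[0,0,0,0,0.03],[0,0,0,0,0.058],[0,0,0,0,0.058],[0,0,0,0,0.058],[0,0,0.005,0,0.058],[0,0,0.03,0,0.058],[0,0,0.04,0,0.058],[0,-0.02,0.02,0,0.06],[0,-0.02,0,0,0.06],[0,0,0,0,0.06]]'
python3 - <<'E'
from h import *
p,d=snap('wrist','w6'); cv2.imwrite('pics/w6c.png',cv2.resize(p[140:360,180:420,::-1],None,fx=2.5,fy=2.5))
E
```

```text
time_s: 12.42
ee_pos: [0.5699, 0.2541, 0.0843]
orientation: [3.141, -0.057, 0.006]
force: [0.6, 0.8, -0.5]
opening: 0.7
grasp_force: 0.0
```

View pics/w6c.png

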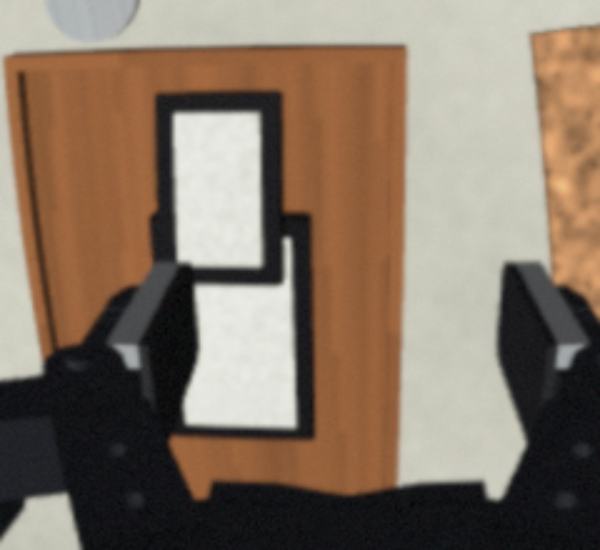

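The small pass (crop 157-282, rows 92-283) lies on the large one's end (rows 213-437). I check its lean by depth, and compute the fob position.

Run:
```python
from h import *
d=np.load('pics/w6.npy'); u,v,P=wcloud(d); P*=1000
def box(a,b,c,e): return P[(u>180+a/2.5)&(u<180+b/2.5)&(v>140+c/2.5)&(v<140+e/2.5)]
for n,q in(('small',box(165,275,105,270)),('large',box(205,285,300,420))):
    A=np.c_[q[:,:2],np.ones(len(q))]; c=np.linalg.lstsq(A,q[:,2],rcond=None)[0]; print(n,'slope x,y',c[:2].round(3),'mean',q.mean(0).round(1))
W=onplane('wrist',np.array([(157,92),(282,92),(282,283),(160,283)])/2.5+[180,140],.014)*1000; print(W.round(), W.mean(0))
W=onplane('wrist',np.array([(312,437),(310,213)])/2.5+[180,140],.013)*1000; print(W.round())
```

```text
small slope x,y [-0.088 -0.128] mean [566.5 295.2  19.3]
large slope x,y [-0.001 -0.002] mean [498.9 293.6  12.3]
[[598. 314.  14.]
 [596. 274.  14.]
 [530. 278.  14.]
 [531. 321.  14.]] [563.62450022 296.6554824   14.        ]
[[465. 271.  13.]
 [555. 267.  13.]]
```

Run:
```python
from h import *
d=np.load('pics/w6.npy'); u,v,P=wcloud(d); P*=1000
q=P[(u>180+167/2.5)&(u<180+272/2.5)&(v>140+105/2.5)&(v<140+250/2.5)]
A=np.c_[q[:,:2],np.ones(len(q))]; c=np.linalg.lstsq(A,q[:,2],rcond=None)[0]; print('slope',c[:2].round(3),q.mean(0).round(1),q[:,2].min(),q[:,2].max())
# fob from the wrist far view w4 unavailable; re-measure in new top view
from meas import *
p,dd=snap('top','t3'); meas('top',p,dd,dict(fob=(344,220,376,258),badge=(390,218,430,264),lunch=(384,148,434,208)),dict(fob=.014,badge=.008,lunch=.046))
```

```text
slope [-0.196  0.011] [569.2 295.8  17.3] 10.900905694230095 23.063328879149033
fob c mm 450 -123 long 65 short 37 yaw 8.6 z med 13.7 p95 17.1
badge c mm 448 -250 long 77 short 52 yaw -11.5 z med 8.2 p95 17.7
lunch c mm 611 -249 long 118 short 65 yaw -12.8 z med 46.2 p95 49.2
```

```bash
python3 -m inch '[[-0.0119,-0.0379,0,1.06,0.054],[-0.0119,-0.0379,0,1.06,0.054],[-0.0119,-0.0379,0,1.06,0.054],[-0.0119,-0.0379,0,1.06,0.054],[-0.0119,-0.0379,0,1.06,0.054],[-0.0119,-0.0379,0,1.06,0.054],[-0.0119,-0.0379,0,1.06,0.054],[-0.0119,-0.0379,0,1.06,0.054],[-0.0119,-0.0379,0,1.06,0.054],[-0.0119,-0.0379,0,1.06,0.054],[0,0,0,0,0.054],[0,0,0,0,0.054]]'
python3 - <<'E'
from meas import *
p,d=snap('wrist','w7'); u,v,P=wcloud(d); m=(np.abs(P[:,0]-.45)<.05)&(np.abs(P[:,1]+.124)<.035)&(P[:,2]>.006)&(P[:,2]<.025)
q=(P[m][:,:2]*1000).astype(np.float32); print(m.sum(),cv2.minAreaRect(q),np.median(P[m][:,2]))
E
```

```text
time_s: 13.52
ee_pos: [0.4495, -0.1242, 0.0812]
orientation: [-3.133, -0.228, 0.001]
force: [0.5, 0.3, 0.4]
opening: 0.634
grasp_force: 0.0
3374 ((446.2137756347656, -124.41297912597656), (75.52589416503906, 36.064353942871094), 7.838953495025635) 0.013713186887546247
```

```bash
python3 -m inch '[[0.002,0,-0.035,0,0.052],[0,0,-0.035,0,0.052],[0,0,-0.025,0,0.052],[0,0,-0.01,0,0.052],[0,0,0,0,0.05],[0,0,0,0,0.025],[0,0,0,0,0.025],[0,0,0,0,0.025],[0,0,0,0,0.025]]'
```

```text
time_s: 14.32
ee_pos: [0.4526, -0.123, -0.0221]
orientation: [3.131, 0.236, 0.004]
force: [-0.1, 0.1, -0.6]
opening: 0.397
grasp_force: 59.7
```

```bash
python3 -m inch '[[0,0,0.03,0,0.025],[0,0,0.04,0,0.025],[0,0.0,0.02,0,0.025],[-0.0032,0.0389,0,-0.95,0.025],[-0.0032,0.0389,0,-0.95,0.025],[-0.0032,0.0389,0,-0.95,0.025],[-0.0032,0.0389,0,-0.95,0.025],[-0.0032,0.0389,0,-0.95,0.025],[-0.0032,0.0389,0,-0.95,0.025],[-0.0032,0.0389,0,-0.95,0.025],[-0.0032,0.0389,0,-0.95,0.025],[-0.0032,0.0389,0,-0.95,0.025]]'; python3 -m inch '[[-0.0032,0.0389,0,-0.95,0.025],[-0.0032,0.0389,0,-0.95,0.025],[0,0,0,0,0.025],[0,0,-0.03,0,0.025],[0,0,-0.035,0,0.025],[0,0,-0.014,0,0.025],[0,0,0,0,0.025],[0,0,0,0,0.025]]'
```

```text
time_s: 15.32
ee_pos: [0.4226, 0.2293, 0.0677]
orientation: [-3.141, 0.0, -0.002]
force: [0.6, -0.3, -0.4]
opening: 0.396
grasp_force: 60.2
time_s: 15.98
ee_pos: [0.4162, 0.3047, -0.0123]
orientation: [3.141, -0.051, -0.002]
force: [0.4, -0.0, -1.3]
opening: 0.396
grasp_force: 60.2
```

```bash
python3 -m inch '[[0,0,-0.003,0,0.025],[0,0,-0.001,0,0.025],[0,0,0,0,0.025],[0,0,0,0,0.05],[0,0,0,0,0.05],[0,0,0,0,0.05],[0,0,0.02,0,0.05],[0,0,0.04,0,0.05],[0,0,0.03,0,0.06],[0.004,-0.04,0,-1,0.064],[0.004,-0.04,0,-1,0.064],[0.004,-0.04,0,-1,0.064]]'
python3 - <<'E'
from h import *
p,d=snap('wrist','w8'); cv2.imwrite('pics/w8.png',p[:,:,::-1])
E
```

```text
time_s: 16.98
ee_pos: [0.4289, 0.1848, 0.0749]
orientation: [-3.138, 0.129, -0.005]
force: [1.1, -0.2, -0.9]
opening: 0.753
grasp_force: 0.0
```

View pics/w8.png

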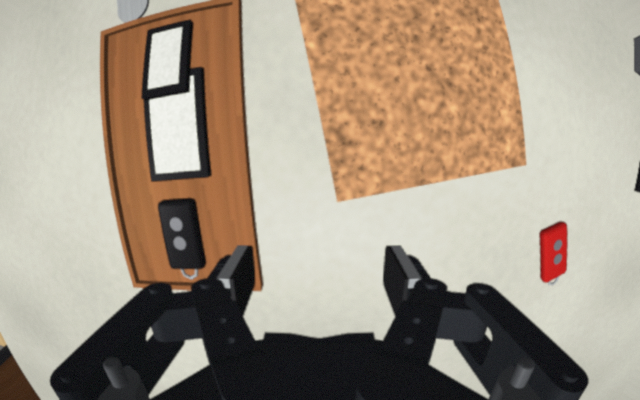

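The fob (180,233) lies flat in the tray, clear of the shingled passes (150-205, rows 20-180). Next the badge.

```bash
python3 -m inch '[[0.0017,-0.0397,0,-0.62,0.066],[0.0017,-0.0397,0,-0.62,0.066],[0.0017,-0.0397,0,-0.62,0.066],[0.0017,-0.0397,0,-0.62,0.066],[0.0017,-0.0397,0,-0.62,0.066],[0.0017,-0.0397,0,-0.62,0.066],[0.0017,-0.0397,0,-0.62,0.066],[0.0017,-0.0397,0,-0.62,0.066],[0.0017,-0.0397,0,-0.62,0.066],[0.0017,-0.0397,0,-0.62,0.066],[0.0017,-0.0397,0,-0.62,0.066],[0,0,0,0,0.066]]'
python3 - <<'E'
from meas import *
p,d=snap('wrist','w9'); u,v,P=wcloud(d); m=(np.abs(P[:,0]-.449)<.055)&(np.abs(P[:,1]+.25)<.045)&(P[:,2]>.005)&(P[:,2]<.025)
q=(P[m][:,:2]*1000).astype(np.float32); print(m.sum(),cv2.minAreaRect(q),np.median(P[m][:,2])); print(bot.state()['ee_pos'])
E
```

```text
time_s: 18.03
ee_pos: [0.4503, -0.2608, 0.0746]
orientation: [3.117, -0.328, 0.013]
force: [0.9, -0.3, -0.3]
opening: 0.775
grasp_force: 0.0
5587 ((447.29827880859375, -248.08172607421875), (50.240440368652344, 76.31661987304688), 77.85464477539062) 0.00785211103189476
[ 0.44854283 -0.25643778  0.07411   ]
```

```bash
python3 -m inch '[[-0.001,0.004,-0.035,0,0.062],[0,0.003,-0.035,0,0.062],[0,0,-0.024,0,0.062],[0,0,-0.007,0,0.06],[0,0,-0.002,0,0.058],[0,0,0,0,0.058],[0,0,0,0,0.058]]'
```

```text
time_s: 18.67
ee_pos: [0.4439, -0.2427, -0.0265]
orientation: [-3.125, 0.316, 0.006]
force: [-9.1, -0.3, 21.9]
opening: 0.678
grasp_force: 10.9
```

```bash
python3 -m inch '[[0,0,-0.0015,0,0.038],[0,0,0,0,0.038],[0,0,0,0,0.038],[0,0,0,0,0.038]]'
```

```text
time_s: 19.0
ee_pos: [0.4463, -0.2472, -0.0236]
orientation: [3.119, -0.311, 0.006]
force: [-16.0, -5.2, 54.2]
opening: 0.453
grasp_force: 42.3
```

A finger landed on the badge; I back off and look.

```bash
python3 -m inch '[[0,0,0.02,0,0.038],[0,0,0.04,0,0.05],[0,0,0.04,0,0.068],[0,0,0,0,0.068],[0,0,0,0,0.068]]'
python3 - <<'E'
from meas import *
p,d=snap('wrist','w10'); u,v,P=wcloud(d); m=(np.abs(P[:,0]-.449)<.06)&(np.abs(P[:,1]+.25)<.05)&(P[:,2]>.005)&(P[:,2]<.03)
q=(P[m][:,:2]*1000).astype(np.float32); print(m.sum(),cv2.minAreaRect(q),np.median(P[m][:,2])); s=bot.state(); print(s['ee_pos'],s['orientation'],s['force'])
E
```

```text
time_s: 19.42
ee_pos: [0.4476, -0.2446, 0.072]
orientation: [3.122, -0.317, 0.007]
force: [-0.1, -0.0, -0.9]
opening: 0.801
grasp_force: 0.0
5575 ((445.72454833984375, -259.1781005859375), (49.730350494384766, 76.19318389892578), 77.55633544921875) 0.006584131963530122
[ 0.44638623 -0.24369313  0.07033335] [ 3.12466439e+00 -3.17390050e-01  2.15583660e-03] [-0.38532436 -0.52129471 -0.78869322]
```

View pics/w10.png

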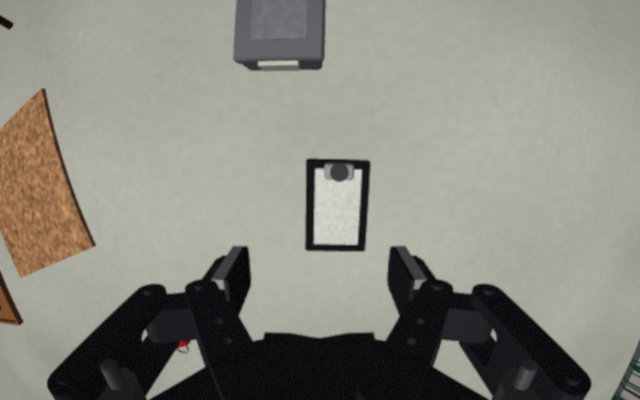

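The badge (338,205) is right of the finger centre (319) by about 15 mm, still flat. Shift over and recheck at rest.

```bash
python3 -m inch '[[0,-0.0145,0,0,0.066],[0,0,0,0,0.066],[0,0,0,0,0.066],[0,0,0,0,0.066],[0,0,0,0,0.066],[0,0,0,0,0.066]]'
python3 - <<'E'
from meas import *
s=bot.state(); p,d=snap('wrist','w11'); u,v,P=wcloud(d); m=(np.abs(P[:,0]-.449)<.06)&(np.abs(P[:,1]+.255)<.05)&(P[:,2]>.005)&(P[:,2]<.03)
q=(P[m][:,:2]*1000).astype(np.float32); print(m.sum(),cv2.minAreaRect(q)); print(s['ee_pos'],bot.state()['ee_pos'],s['orientation'])
E
```

```text
time_s: 19.97
ee_pos: [0.4456, -0.2586, 0.0685]
orientation: [-3.124, 0.319, 0.002]
force: [-0.5, 0.2, 0.2]
opening: 0.772
grasp_force: 0.0
5842 ((447.4793701171875, -260.35076904296875), (50.217987060546875, 76.13165283203125), 76.8470687866211)
[ 0.44564849 -0.25858174  0.06850217] [ 0.44579507 -0.25865727  0.06870852] [-3.12423710e+00  3.19198657e-01  2.19174893e-03]
```

```bash
python3 -m inch '[[0.002,-0.0015,-0.03,-1.5,0.064],[0,0,-0.03,0,0.064],[0,0,-0.02,0,0.064],[0,0,-0.01,0,0.064],[0,0,0,0,0.064],[0,0,0,0,0.064],[0,0,-0.004,0,0.062],[0,0,0,0,0.062]]'
```

```text
time_s: 20.68
ee_pos: [0.4487, -0.261, -0.024]
orientation: [3.12, -0.36, 0.002]
force: [-0.5, 0.4, -0.5]
opening: 0.722
grasp_force: 0.0
```

```bash
python3 -m inch '[[0,0,-0.003,0,0.06],[0,0,0,0,0.06],[0,0,0,0,0.058]]'
```

```text
time_s: 20.93
ee_pos: [0.4483, -0.2606, -0.0274]
orientation: [3.12, -0.36, 0.001]
force: [0.5, -0.1, 0.7]
opening: 0.678
grasp_force: 0.0
```

```bash
python3 -m inch '[[0,0,-0.002,0,0.038],[0,0,0,0,0.038],[0,0,0,0,0.038],[0,0,0,0,0.038]]'
```

```text
time_s: 21.27
ee_pos: [0.4485, -0.2608, -0.0284]
orientation: [3.12, -0.36, 0.002]
force: [-0.2, 1.4, 10.0]
opening: 0.559
grasp_force: 59.9
```

```bash
python3 -m inch '[[0,0,0.02,0,0.038],[0,0,0.04,0,0.038],[0,0,0.03,0,0.038],[0.0071,0.0362,0,1.8,0.038],[0.0071,0.0362,0,1.8,0.038],[0.0071,0.0362,0,1.8,0.038],[0.0071,0.0362,0,1.8,0.038],[0.0071,0.0362,0,1.8,0.038],[0.0071,0.0362,0,1.8,0.038],[0.0071,0.0362,0,1.8,0.038],[0.0071,0.0362,0,1.8,0.038],[0.0071,0.0362,0,1.8,0.038]]'; python3 -m inch '[[0.0071,0.0362,0,1.8,0.038],[0.0071,0.0362,0,1.8,0.038],[0,0,0,0,0.038],[0,0,-0.03,0,0.038],[0,0,-0.03,0,0.038],[0,0,-0.02,0,0.038],[0,0,0,0,0.038],[0,0,0,0,0.038]]'
```

```text
time_s: 22.27
ee_pos: [0.5119, 0.0672, 0.0602]
orientation: [3.14, 0.086, -0.0]
force: [1.0, -0.7, -1.1]
opening: 0.555
grasp_force: 62.3
time_s: 22.93
ee_pos: [0.5252, 0.1373, -0.0206]
orientation: [3.136, 0.181, -0.005]
force: [0.5, -0.2, -0.2]
opening: 0.553
grasp_force: 82.4
```

```bash
python3 -m inch '[[0,0,-0.0015,0,0.038],[0,0,0,0,0.038],[0,0,0,0,0.062],[0,0,0,0,0.062],[0,0,0,0,0.062],[0,0,0.02,0,0.07],[0,0,0.04,0,0.08],[0,0,0.04,0,0.085],[0.0078,-0.035,0.002,-1.76,0.085],[0.0078,-0.035,0.002,-1.76,0.085],[0.0078,-0.035,0.002,-1.76,0.085],[0.0078,-0.035,0.002,-1.76,0.085]]'; python3 -m inch '[[0.0078,-0.035,0.002,-1.76,0.085],[0.0078,-0.035,0.002,-1.76,0.085],[0.0078,-0.035,0.002,-1.76,0.085],[0.0078,-0.035,0.002,-1.76,0.085],[0.0078,-0.035,0.002,-1.76,0.085],[0.0078,-0.035,0.002,-1.76,0.085],[0.0078,-0.035,0,-1.76,0.085],[0,0,0,0,0.085],[0,0,0,0,0.085],[0,0,0,0,0.085],[0,0,0,0,0.085]]'
python3 - <<'E'
from meas import *
s=bot.state(); p,d=snap('wrist','w12'); u,v,P=wcloud(d); m=(np.abs(P[:,0]-.615)<.085)&(np.abs(P[:,1]+.25)<.06)&(P[:,2]>.038)&(P[:,2]<.052)
q=(P[m][:,:2]*1000).astype(np.float32); print(m.sum(),cv2.minAreaRect(q),np.median(P[m][:,2])); print(s['ee_pos'],s['orientation'])
E
```

```text
time_s: 23.93
ee_pos: [0.5578, -0.0035, 0.0879]
orientation: [3.141, -0.012, 0.003]
force: [0.2, 0.6, -0.8]
opening: 0.995
grasp_force: 0.0
time_s: 24.85
ee_pos: [0.6112, -0.2457, 0.0986]
orientation: [-3.121, 0.346, 0.002]
force: [-0.9, 1.5, 0.3]
opening: 0.994
grasp_force: 0.0
11122 ((627.0042724609375, -231.04893493652344), (110.16617584228516, 131.7209014892578), 77.62403869628906) 0.04636198022494395
[ 0.61124991 -0.24570147  0.09855167] [-3.12146176e+00  3.46143541e-01  2.33560615e-03]
```

View pics/w12.png

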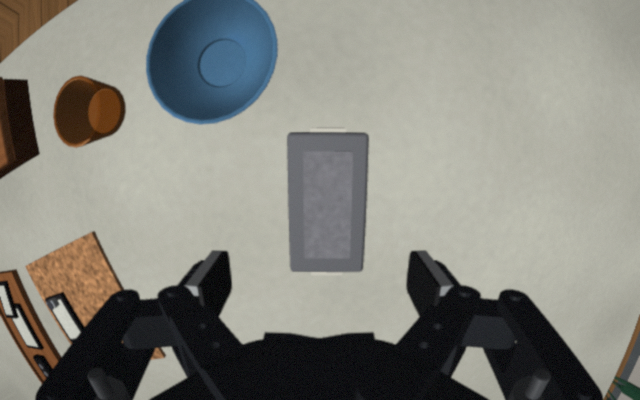

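The lunchbox lid spans (289-369, rows 133-271), slightly right of the finger centre (319); bowl at (212,60) clear.

Run:
```python
from h import *
W=onplane('wrist',[(289,133),(369,133),(365,271),(291,271)],.046)*1000; print(W.round(1)[:,:2].tolist(),W.mean(0)); e=(W[0]+W[1]-W[2]-W[3]); print(np.degrees(np.arctan2(e[1],e[0])))
print(bot.state()['ee_pos'])
```

```text
[[675.5, -238.6], [663.1, -295.2], [555.6, -272.4], [569.0, -213.5]] [ 615.82219838 -254.91146121   46.        ]
-12.588820337436381
[ 0.61141783 -0.24550823  0.09864209]
```

```bash
python3 -m inch '[[0.003,-0.009,0,0,0.085],[0,0,0,0,0.085],[0,0,-0.03,0,0.085],[0,0,-0.03,0,0.085],[0,0,-0.03,0,0.085],[0,0,-0.022,0,0.085],[0,0,0,0,0.085],[0,0,0,0,0.085]]'
```

```text
time_s: 25.57
ee_pos: [0.6143, -0.2555, -0.0144]
orientation: [-3.121, 0.347, 0.004]
force: [0.7, -0.7, 0.4]
opening: 0.997
grasp_force: 0.0
```

```bash
python3 -m inch '[[0,0,0,0,0.07],[0,0,0,0,0.06],[0,0,0,0,0.05],[0,0,0,0,0.05],[0,0,0,0,0.05]]'
```

```text
time_s: 25.98
ee_pos: [0.6169, -0.257, -0.0106]
orientation: [3.121, -0.348, 0.007]
force: [0.1, 1.5, 6.4]
opening: 0.687
grasp_force: 66.3
```

```bash
python3 -m inch '[[0,0,0.01,0,0.05],[0,0,0.02,0,0.05],[0,0,0.025,0,0.05],[0,0,0.025,0,0.05],[0,0,0,0,0.05],[-0.003,0.012,0,0.8,0.05]]'
```

```text
time_s: 26.48
ee_pos: [0.6141, -0.2475, 0.069]
orientation: [3.12, -0.328, 0.01]
force: [1.2, -0.7, -2.5]
opening: 0.688
grasp_force: 65.4
```

```bash
python3 -m inch '[[-0.0068,0.0262,0,1.7,0.05],[-0.0068,0.0262,0,1.7,0.05],[-0.0068,0.0262,0,1.7,0.05],[-0.0068,0.0262,0,1.7,0.05],[-0.0068,0.0262,0,1.7,0.05],[-0.0068,0.0262,0,1.7,0.05],[-0.0068,0.0262,0,1.7,0.05],[-0.0068,0.0262,0,1.7,0.05],[-0.0068,0.0262,0,1.7,0.05],[-0.0068,0.0262,0,1.7,0.05],[-0.0068,0.0262,0,1.7,0.05],[0,0,0,0,0.05]]'
```

```text
time_s: 27.48
ee_pos: [0.5315, 0.0491, 0.065]
orientation: [-3.132, -0.194, 0.013]
force: [-0.6, -0.2, -3.5]
opening: 0.686
grasp_force: 65.6
```

```bash
python3 -m inch '[[0.003,-0.004,0,0,0.05],[0,0,0,0,0.05],[0,0,-0.025,0,0.05],[0,0,-0.025,0,0.05],[0,0,-0.015,0,0.05],[0,0,0,0,0.05],[0,0,0,0,0.05]]'
```

```text
time_s: 28.07
ee_pos: [0.5398, 0.0389, 0.0008]
orientation: [-3.136, -0.183, 0.003]
force: [0.4, -0.3, -2.1]
opening: 0.689
grasp_force: 65.8
```

```bash
python3 -m inch '[[0,0,-0.002,0,0.05],[0,0,0,0,0.05],[0,0,-0.001,0,0.05],[0,0,0,0,0.05]]'
```

```text
time_s: 28.4
ee_pos: [0.5409, 0.0398, -0.0005]
orientation: [3.136, 0.185, 0.003]
force: [-0.7, 0.5, -3.6]
opening: 0.691
grasp_force: 65.9
```

```bash
python3 -m inch '[[0,0,-0.002,0,0.05],[0,0,0,0,0.05],[0,0,-0.001,0,0.05],[0,0,0,0,0.05]]'
```

```text
time_s: 28.73
ee_pos: [0.5402, 0.04, -0.0043]
orientation: [-3.136, -0.186, 0.0]
force: [-0.1, -0.9, -2.8]
opening: 0.691
grasp_force: 65.9
```

```bash
python3 -m inch '[[0,0,-0.0015,0,0.05],[0,0,0,0,0.05]]'
```

```text
time_s: 28.9
ee_pos: [0.5402, 0.04, -0.0046]
orientation: [3.136, 0.186, 0.0]
force: [-2.7, 0.4, 7.0]
opening: 0.688
grasp_force: 66.9
```

Contact with the mat. Release, lift and clear.

```bash
python3 -m inch '[[0,0,0,0,0.065],[0,0,0,0,0.072],[0,0,0,0,0.074],[0,0,0,0,0.074],[0,0,0.02,0,0.074],[0,0,0.04,0,0.074],[0,0,0.04,0,0.074],[-0.02,-0.035,0.01,0,0.074],[-0.02,-0.035,0,0,0.074],[-0.02,-0.035,0,0,0.074],[-0.02,-0.035,0,0,0.074],[-0.02,-0.035,0,0,0.074]]'; python3 -m inch '[[0,-0.04,0,0,0.074],[0,-0.04,0,0,0.074],[0,-0.04,0,0,0.074],[0,-0.04,0,0,0.074],[0,-0.04,0,0,0.074],[0,-0.04,0,0,0.074],[0,-0.04,0,0,0.074],[0,0,0,0,0.074],[0,0,0,0,0.074]]'
python3 - <<'E'
from meas import *
p,d=snap('top','t9'); cv2.imwrite('pics/t9c.png',cv2.resize(p[100:300,140:400,::-1],(780,600)))
def cen(x0,y0,x1,y1,lo,hi):
    v,u=np.mgrid[y0:y1,x0:x1]; u=u.ravel();v=v.ravel(); P=world('top',np.c_[u,v],d[v,u])*1000; m=(P[:,2]>lo)&(P[:,2]<hi); print(m.sum(),cv2.minAreaRect(P[m][:,:2].astype(np.float32)),np.median(P[m][:,2]))
cen(236,164,325,252,40,62)
E
```

```text
time_s: 29.9
ee_pos: [0.4393, -0.1363, 0.1045]
orientation: [3.135, 0.187, 0.001]
force: [0.8, -0.3, -0.2]
opening: 0.871
grasp_force: 0.0
time_s: 30.65
ee_pos: [0.4398, -0.4177, 0.1038]
orientation: [3.136, 0.18, 0.001]
force: [0.7, 1.4, -1.0]
opening: 0.872
grasp_force: 0.0
1027 ((536.8802490234375, 40.354209899902344), (117.90815734863281, 60.14824295043945), 6.790393829345703) 52.05847102724957
```

View pics/t9c.png

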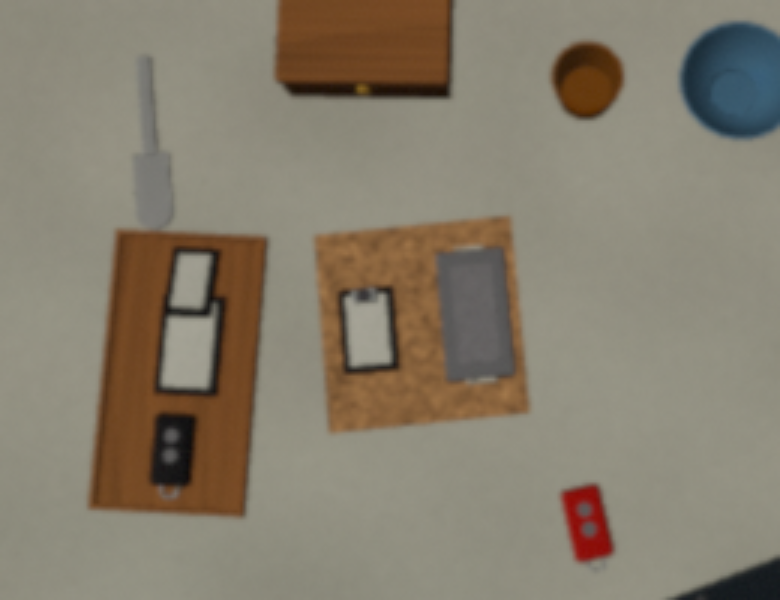

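The final top view shows everything in place: the passes are shingled (192,281 on 190,347), the fob is clear (172,450), and the badge (368,330) and lunchbox (477,315) are side by side on the mat. The bowl, tealight and shoehorn have not moved.

```bash
python3 -c "
from workcell import bot; print(bot.sign_off())"
```

```text
the job is handed in; nothing more can be done
None
```

Both kits are laid out as asked and the job is handed in, but sign-off gave no verdict. One badge grasp missed and pressed on it (54 N wrist force) before I regrasped it, which could count against the 40 N pressing limit.

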